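# Clear the fume hood after a run: vials, stoppers and boss head back where they belong

### The arm

A 6-joint arm with a two-finger parallel gripper is mounted at the origin on the work surface. World frame = base frame: x ahead of the robot, y to its left, z up, the work surface at z = 0. Lengths are in m, angles in degrees, forces in N, time in s.
With the tool pointing down it reaches from about 0.4 to 0.825 m from the base axis. Payload 7 kg.
Tool frame: the origin (TCP) lies on the centre line of the jaws, within the pads' length; the fingertips stand 11 mm ahead of it and the grasp point (between the pads) lies 8 mm behind it; z points along the fingers, y is the direction in which the jaws open and shut (so a half turn about z gives the same grasp; the last joint's range is limited). The gripper opens to 88 mm and grips with 3 to 60 N. Pads are 19 mm wide; open, the fingers measure 130 mm over their backs; the gripper's body (78 mm by 193 mm) begins 47 mm behind the grasp point.
Start: joints at [87.153, 20.546, 0.682, 0, -70.136, -16.507], TCP at [0.224, 0.637, 0.205] pointing down, gripper open.
Joint ranges: [-176.03, 176.03], [-82.01, 121.73], [-58.28, 71.71], [-173.87, 95.51], [-174.79, -0.11], [-173.66, 173.66]. Speed limits (degrees/s): [136.94, 136.94, 172.46, 180, 180, 180].

### API

Orientations are given as [roll, pitch, yaw] about the fixed x, y, z axes, in that order (R = Rz(yaw) Ry(pitch) Rx(roll)).
In Python, from plant import ctrl, cams, order gives the robot as it stands.
- The arm moves only by the tool jog_arm, never from a script. Its argument "motion" is a list of rows, each an object with "offset": the shift along the tool's x, y, z in mm, a list of three; "roll": the turn about the tool's z in rad; "hand": the finger opening in mm, from 0 to 87.6. A call has 1 to 20 rows; each row is the pose to reach, as a shift and turn from the pose commanded when the call began, along the tool's axes at that moment; what a row does not reach only later rows make up. A row lasts 1/12 s, in which the tool goes at most 41.7 mm and 7.16 degrees, less where a joint would pass 70% of its speed; a pose out of reach is approached as far as the arm can. A call with a gripper value outside its range is refused whole. The fingers move at their own pace and stop on an object; the grip force is fixed at half the most. Time passes only in rows, so rows that repeat a pose let the fingers close. It gives the time, the measured TCP pose, the force and the opening at its end, in the units of the state.
- ctrl.get_obs(): the state, without advancing time (a new reading comes with each control period).
- cams.snapshot(name): name is "scene" or "top" or "wrist"; returns a dict with "img" (384x512x3 uint8, red, green, blue), "K" (3x3 intrinsics, pixels), "cam_to_world" (4x4, takes a point from camera to world coordinates); the wrist camera has in their place "T_tool_cam" (4x4, takes a point from camera to tool coordinates, whose origin is the TCP and whose axes are the flange's). Camera axes: x right, y down, z forward; pixel columns grow to the right and rows downward; lengths in m; the calibration is good to about 2 mm. A picture is of the moment at which its call begins: read the wrist's pose just before it. There is no depth.
- order.close_job(): hands the job in, once; it reports no verdict.
The state is a dict: "clock": time; "joint_pos": joint angles; "qvel": joint speeds; "tau": joint torques, N m; "tool_pos": TCP position; "orientation": TCP orientation; "force": force on the tool from outside, world axes, zero at the start; "moment": the same for the moment, N m; "opening": finger opening in m.
Only numpy, scipy, OpenCV 4.12 (cv2) and the standard library are available. Lean on these libraries where they do the work, as an engineer would, in place of code of your own. Each camera call takes 0.05 s, during which the arm holds its last target. There are 200 camera calls.

### The job

Clear up the hood: stand the two loose sample vials upright in the two free cells of the vial rack, put both white stoppers in the porcelain dish, and lay the loose boss head flat in the free half of the steel tray. Set each thing down rather than dropping it, keep the vials upright all the way, and do not knock the conical flask or the vial that is already in the rack.

Things in the scene. Friction and masses are not known exactly. Their poses are not given: they have to be found in the camera images.
- vial_a_mid (a point): a loose 20 ml sample vial, upright on the work surface: amber glass cylinder 28 mm across with a black screw cap 24 mm across (the cap is the top 14 mm), 61 mm tall in all, 40 g. The point is at its centre, 30.5 mm above its foot; its z axis points up. The two loose vials are alike.
- vial_b_mid (a point): a loose 20 ml sample vial, upright on the work surface: amber glass cylinder 28 mm across with a black screw cap 24 mm across (the cap is the top 14 mm), 61 mm tall in all, 40 g. The point is at its centre, 30.5 mm above its foot; its z axis points up. The two loose vials are alike.
- stopper_a_mid (a point): a loose white PTFE joint stopper standing on its head: knurled round head 38 mm across and 13 mm high at the bottom, above it the tapered plug, 29.5 mm across just over the head and 26.5 mm at its flat top; 46 mm tall in all, 60 g. The point is on its axis, 23 mm above its foot; z points up. The two stoppers are alike.
- stopper_b_mid (a point): a loose white PTFE joint stopper standing on its head: knurled round head 38 mm across and 13 mm high at the bottom, above it the tapered plug, 29.5 mm across just over the head and 26.5 mm at its flat top; 46 mm tall in all, 60 g. The point is on its axis, 23 mm above its foot; z points up. The two stoppers are alike.
- boss_mid (a point): the loose boss head (aluminium rod clamp fitting) lying on the work surface: 26 mm wide (its y), 34 mm high, body 64 mm long (its x), 100 mm over the dark wing screws at its ends; 160 g. Take it by the solid web in its middle (16 mm long, full width and height), closing along its y. The point is its centre, 17 mm above its underside; z up. A like one already lies in the tray.
- rack: the vial rack: white plastic box fixed to the surface, 52 mm (its x) by 148 mm (its y), 30 mm high, walls and floor 4 mm. Two dividers make a row of three square cells, 44 mm inside, at y = -48, 0 and +48 mm. The cell at +48 holds a vial; the other two are free. Origin at the centre of its underside, z up. Its yaw is within 0.45 rad of the world's.
- tray: the hardware tray: flat steel tray fixed to the surface, 136 mm (its x) by 146 mm (its y), 20 mm high, walls and floor 3 mm. A boss head already lies in it with its length along the tray's x, centred about y = +36 mm; the other half is free: a second one fits there lying along the tray's x, centred about y = -34 mm. Origin at the centre of its underside, z up.
- dish: the stopper dish: low round white porcelain dish fixed to the surface, 116 mm across at the foot and 130 mm at the rim, 28 mm high, wall 4 mm, floor 5 mm; empty, with room for both stoppers side by side. Origin at the centre of its underside, z up.
- flask_mid (a point): bystander, not to be knocked: an empty 100 ml conical flask of clear glass, closed by a black rubber bung, standing among the things; foot 64 mm across, 122 mm tall. The point is on its axis, 60 mm above its foot. An empty glass beaker, 45 mm across and 60 mm tall, stands at about the mirror place across y = 0 (same x, opposite y, within 25 mm).
- vial_kept_mid (a point): bystander, to be left standing: the vial already in the rack's cell at y = +48 mm, like the loose ones; its centre, 30.5 mm above its foot.

How it is judged (in metres and radians):
At the end, for the whole second after the job is handed in: Both loose vials stand (within 7 degrees) on the floor of rack cells; both stoppers are in the dish, standing or lying, centres within 52 mm of its axis and under 45 mm above its underside; the boss head lies flat (within 7 degrees) on the tray floor inside its walls; all let go and at rest (x of vial_a_mid in the frame of rack between -0.024 and 0.024 m and y of vial_a_mid in the frame of rack between -0.07 and 0.07 m and z of vial_a_mid in the frame of rack between 0.028 and 0.04 m and angle between each of vial_a_mid, vial_b_mid, boss_mid's own z axis and vertical below 0.12 rad and x of vial_b_mid in the frame of rack between -0.024 and 0.024 m and y of vial_b_mid in the frame of rack between -0.07 and 0.07 m and z of vial_b_mid in the frame of rack between 0.028 and 0.04 m and horizontal distance between each of stopper_a_mid, stopper_b_mid and dish below 0.052 m and z of each of stopper_a_mid, stopper_b_mid in the frame of dish below 0.045 m and x of boss_mid in the frame of tray between -0.06 and 0.06 m and y of boss_mid in the frame of tray between -0.065 and 0.065 m and z of boss_mid in the frame of tray between 0.012 and 0.026 m and linear speed of each of vial_a, vial_b, stopper_a, stopper_b, boss below 0.02 m/s and angular speed of each of vial_a, vial_b, stopper_a, stopper_b, boss below 0.3 rad/s); the robot touches nothing.
It fails at once if a loose vial is tipped more than 30 degrees (angle between any of vial_a_mid, vial_b_mid's own z axis and vertical above 0.52 rad).
It fails at once if a thing is dropped (falls free by more than about 4 cm) ((linear speed of vial_a above 0.9 m/s and contact force between the fingers and vial_a below 0.01 N) or (linear speed of vial_b above 0.9 m/s and contact force between the fingers and vial_b below 0.01 N) or (linear speed of stopper_a above 0.9 m/s and contact force between the fingers and stopper_a below 0.01 N) or (linear speed of stopper_b above 0.9 m/s and contact force between the fingers and stopper_b below 0.01 N) or (linear speed of boss above 0.9 m/s and contact force between the fingers and boss below 0.01 N)).
It fails at once if the conical flask is knocked over or pushed more than 25 mm (distance of flask_mid from where it was at the start of the episode above 0.025 m or angle between flask_mid's own z axis and vertical above 0.35 rad).
It fails at once if the vial already in the rack is tipped or taken out (distance of vial_kept_mid from where it was at the start of the episode above 0.025 m or angle between vial_kept_mid's own z axis and vertical above 0.35 rad).
It also fails if it takes over 128 s, if anything falls off the work surface, if the arm or the gripper's body presses on something with over 40 N, if the wrist force passes 120 N, or if a joint passes its speed limit or range.

## Working session

There is one attempt and no reset: what is moved stays moved. The work goes in short steps, Python scripts to look and compute and a tool call to move; the robot and the scene stay as the last step left them, time stands still between calls to the robot, and variables do not carry over. Pictures are saved under pics/ and viewed, about 12 in all and at most 16, crops included, and the job is handed in when it is done.

Besides the shell and the picture viewer there is one more tool, called as name(argument=value, ...), one argument or row to a line, values as JSON. jog_arm: Moves the arm, as the interface text tells. Its arguments: {"type":"object","properties":{"motion":{"type":"array"}},"required":["motion"]}

```bash
mkdir -p pics; cat > h.py <<'E'
import numpy as np, cv2
from scipy.spatial.transform import Rotation as R
from plant import ctrl, cams, order
def snap(n,f):
    o=ctrl.get_obs(); s=cams.snapshot(n)
    cv2.imwrite(f'pics/{f}.png',s['img'][:,:,::-1])
    if 'cam_to_world' in s: T=np.array(s['cam_to_world'])
    else:
        W=np.eye(4); W[:3,:3]=R.from_euler('xyz',o['orientation'],degrees=True).as_matrix(); W[:3,3]=o['tool_pos']
        T=W@np.array(s['T_tool_cam'])
    np.savez(f'pics/{f}.npz',K=s['K'],T=T)
    return s['img']
def ray(f,uv):
    d=np.load(f'pics/{f}.npz'); v=np.linalg.solve(d['K'],[uv[0],uv[1],1.]); return d['T'][:3,3],d['T'][:3,:3]@v
def onz(f,uv,z):
    c,v=ray(f,uv); return c+v*(z-c[2])/v[2]
def tri(*fu):
    A=np.zeros((3,3));b=np.zeros(3);L=[]
    for f,uv in fu:
        c,v=ray(f,uv); v=v/np.linalg.norm(v);P=np.eye(3)-np.outer(v,v);A+=P;b+=P@c;L.append((c,P))
    x=np.linalg.solve(A,b); return x,max(np.linalg.norm(P@(x-c)) for c,P in L)
def proj(f,p):
    d=np.load(f'pics/{f}.npz'); q=d['T'][:3,:3].T@(np.array(p)-d['T'][:3,3]); q=d['K']@q; return q[:2]/q[2]
def off(p,yaw=None):
    "tool-frame shift in mm (and roll in rad) to bring TCP to p"
    o=ctrl.get_obs(); M=R.from_euler('xyz',o['orientation'],degrees=True).as_matrix()
    return (M.T@(np.array(p)-o['tool_pos'])*1000).round(1)
E
python3 - <<'E'
from h import *
o=ctrl.get_obs(); print({k:np.round(v,3) for k,v in o.items()})
for n in('scene','top'):
    im=snap(n,n+'0'); d=np.load(f'pics/{n}0.npz');print(n,d['K'],d['T'].round(3))
    cv2.imwrite(f'pics/{n}0b.png',cv2.resize(im[:,:,::-1],(800,600),interpolation=cv2.INTER_CUBIC))
E
```

```text
{'clock': np.float64(0.0), 'joint_pos': array([ 8.7152e+01,  2.0592e+01,  6.3400e-01, -2.1000e-02, -7.0136e+01,
       -1.6508e+01]), 'qvel': array([-0.031,  0.016, -0.03 ,  0.066, -0.006,  0.012]), 'tau': array([-0.0000e+00, -5.8271e+01,  2.9305e+01,  6.9980e+00,  7.0000e-03,
       -0.0000e+00]), 'tool_pos': array([0.224, 0.636, 0.205]), 'orientation': array([ 1.79904e+02, -8.00000e-03, -1.93630e+01]), 'force': array([0.34 , 0.371, 0.173]), 'moment': array([-0.012, -0.088,  0.04 ]), 'opening': np.float64(0.087)}
scene [[413.53284334   0.         259.84693423]
 [  0.         413.53284334 190.79091573]
 [  0.           0.           1.        ]] [[-0.221  0.719 -0.658  1.206]
 [ 0.975  0.152 -0.161  0.191]
 [-0.015 -0.678 -0.735  0.811]
 [ 0.     0.     0.     1.   ]]
top [[361.99170858   0.         247.20790814]
 [  0.         361.99170858 186.33545937]
 [  0.           0.           1.        ]] [[ 0.137 -0.966  0.219  0.36 ]
 [-0.991 -0.133  0.034  0.002]
 [-0.004 -0.222 -0.975  0.95 ]
 [ 0.     0.     0.     1.   ]]
```

View pics/scene0b.png

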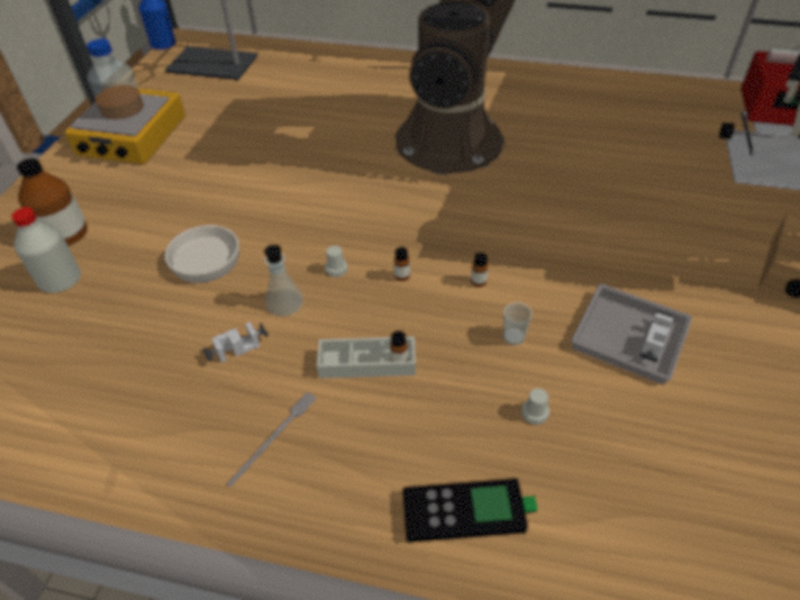

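View pics/top0b.png

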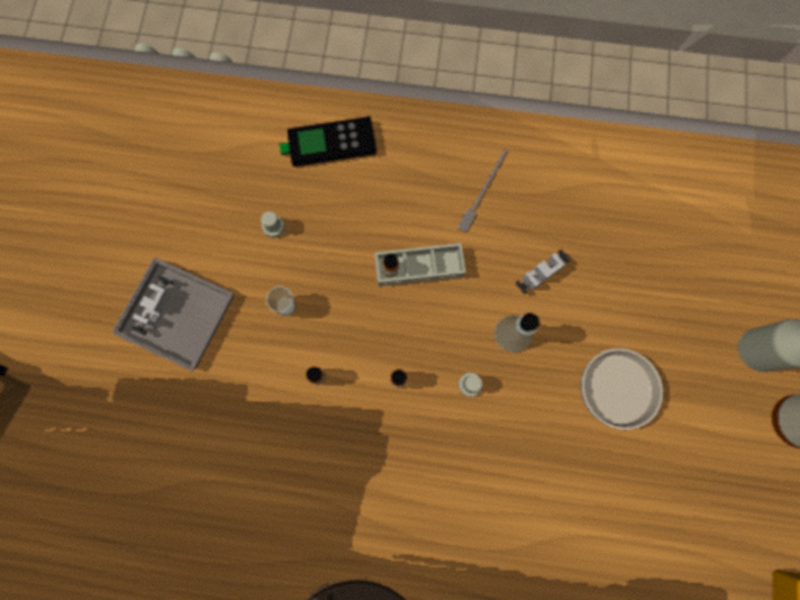

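The scene view shows the vials' caps at (481,258) and (402,251) and the stoppers at (333,250) and (539,395). The boss is at (236,343), the rack at (366,357), the tray at (632,333), the dish at (202,252) and the flask at (275,250). The top view shows the same things, so I can triangulate.

```bash
python3 - <<'E'
from h import *
s=512/800
P={'vialA cap':((314,374),(481,256)),'vialB cap':((399,376),(402,250)),'stopN top':((471,381),(333,249)),'stopF top':((269,218),(539,393)),
'boss':((544,271),(238,341)),'dish rim c':((622,388),(202,252)),'bung':((529,322),(274,249)),'beaker rim':((280,298),(517,311)),'kept cap':((391,260),(398,336)),
'tray c1':((157,262),(661,381)),'tray c2':((233,294),(572,343)),'tray c3':((193,368),(602,288)),'tray c4':((116,332),(691,318)),
'rack far/-y':((461,244),(318,366)),'rack near -y':((465,277),(318,341)),'rack near+y':((379,286),(414,340)),'rack far+y':((376,252),(415,364))}
for k,(t,c) in P.items():
    x,e=tri(('top0',np.array(t)*s),('scene0',np.array(c)*s)); print(k,x.round(3),round(e*1000,1))
# enlarged crops
a=cv2.imread('pics/top0.png'); 
E
```

```text
vialA cap [0.414 0.127 0.059] 1.0
vialB cap [ 0.429 -0.005  0.062] 0.6
stopN top [ 0.438 -0.122  0.05 ] 2.8
stopF top [0.662 0.247 0.048] 0.5
boss [ 0.641 -0.225  0.018] 2.2
dish rim c [ 0.462 -0.367  0.018] 0.2
bung [ 0.529 -0.186  0.121] 0.2
beaker rim [0.526 0.2   0.061] 0.0
kept cap [0.613 0.032 0.062] 0.0
tray c1 [0.57  0.431 0.007] 3.8
tray c2 [0.531 0.292 0.012] 0.4
tray c3 [0.399 0.335 0.011] 1.5
tray c4 [0.44  0.475 0.013] 2.0
rack far/-y [ 0.667 -0.081  0.026] 0.5
rack near -y [ 0.614 -0.097  0.017] 1.8
rack near+y [0.578 0.048 0.014] 0.5
rack far+y [0.633 0.061 0.027] 0.9
```

Triangulated heights match the text: caps 59–62 mm, bung 121, rack top about 25, stopper tops about 48. I'll approach vial A at height with the jaws across the rack's x.

```bash
python3 -c "
from h import *
print(off([.43,.10,.205]))"
```

```text
[3.726e+02 4.376e+02 3.000e-01]
```

jog_arm(
  motion=[
    {"offset":[25,29,0],"roll":0.12,"hand":60},
    {"offset":[50,58,0],"roll":0.24,"hand":60},
    {"offset":[75,88,0],"roll":0.36,"hand":60},
    {"offset":[100,117,0],"roll":0.48,"hand":60},
    {"offset":[125,146,0],"roll":0.6,"hand":60},
    {"offset":[150,175,0],"roll":0.7,"hand":60},
    {"offset":[175,205,0],"roll":0.8,"hand":60},
    {"offset":[200,234,0],"roll":0.9,"hand":60},
    {"offset":[225,263,0],"roll":0.99,"hand":60},
    {"offset":[250,292,0],"roll":0.99,"hand":60},
    {"offset":[275,322,0],"roll":0.99,"hand":60},
    {"offset":[300,351,0],"roll":0.99,"hand":60},
    {"offset":[325,380,0],"roll":0.99,"hand":60},
    {"offset":[350,410,0],"roll":0.99,"hand":60},
    {"offset":[373,438,0],"roll":0.99,"hand":60},
    {"offset":[373,438,0],"roll":0.99,"hand":60},
    {"offset":[373,438,0],"roll":0.99,"hand":60},
    {"offset":[373,438,0],"roll":0.99,"hand":60},
  ],
)

```text
clock: 1.6
tool_pos: [0.4304, 0.0996, 0.2053]
orientation: [180.0, 0.0, -76.2]
force: [0.2, 0.8, 0.5]
opening: 0.0598
```

```bash
python3 - <<'E'
from h import *
im=snap('wrist','w1'); cv2.imwrite('pics/w1b.png',cv2.resize(im[:,:,::-1],(800,600),interpolation=cv2.INTER_CUBIC))
for n,p in dict(A=[.414,.127,.061],B=[.429,-.005,.061],SN=[.438,-.122,.046]).items(): print(n,proj('w1',p)/.64)
d=np.load('pics/w1.npz'); print(d['K'],d['T'].round(3)); o=ctrl.get_obs(); print(o['tool_pos'],o['orientation'],o['joint_pos'])
E
```

```text
A [415.46990782 318.10994757]
B [446.78872244  97.38075934]
SN [ 484.75173633 -127.47212391]
[[340.74327967   0.         256.82983591]
 [  0.         340.74327967 189.96237495]
 [  0.           0.           1.        ]] [[-0.971 -0.23  -0.063  0.447]
 [-0.239  0.938  0.253  0.031]
 [ 0.     0.261 -0.965  0.384]
 [ 0.     0.     0.     1.   ]]
[0.4302949  0.10024864 0.20532964] [ 1.79986621e+02  3.34056448e-03 -7.60797468e+01] [ 3.88349398e+01 -2.11810820e+00 -2.70585996e+01 -9.55629842e-03
 -6.50702357e+01 -2.49106573e+01]
```

View pics/w1b.png

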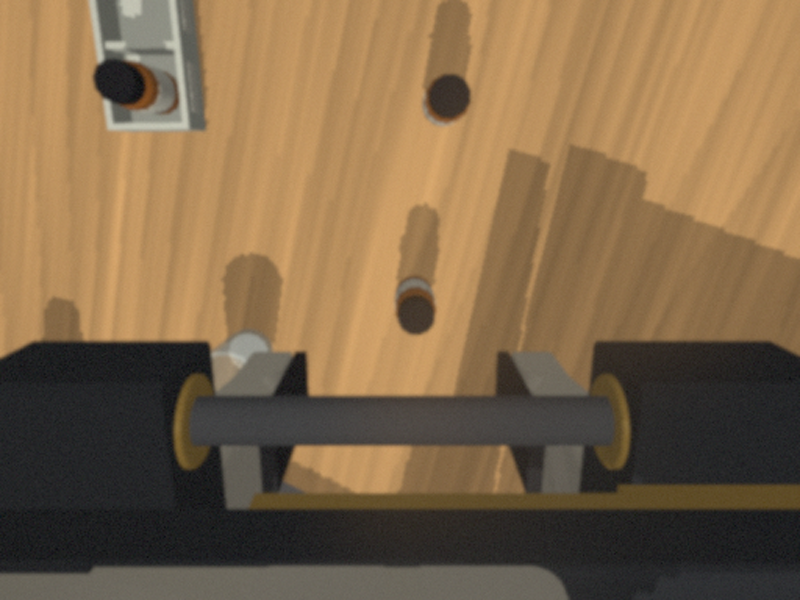

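The wrist view shows vial A's cap at (415,314) and vial B's at (447,97). Both are within about 2 mm of the triangulated predictions, so I can grasp. I take the cap centre from this view at z = 0.061.

```bash
python3 -c "
from h import *
s=.64
for t,u in (('A',(415,314)),('B',(447,96)),('kept',(121,82))):
    p=onz('w1',np.array(u)*s,.061 if t!='kept' else .065); print(t,p.round(4))
    if t=='A': print(off([p[0],p[1],.042]))
# rack rim corners +y end (outer) at z=.03
for u in ((110,129),(189,129)): print(onz('w1',np.array(u)*s,.03).round(4))
"
```

```text
A [0.415  0.1244 0.061 ]
[-27.2   9.  163.3]
B [ 0.4291 -0.0057  0.061 ]
kept [0.6082 0.0311 0.065 ]
[0.6297 0.0607 0.03  ]
[0.5811 0.0488 0.03  ]
```

jog_arm(
  motion=[
    {"offset":[-15,5,20],"roll":0,"hand":60},
    {"offset":[-27,9,50],"roll":0,"hand":60},
    {"offset":[-27,9,80],"roll":0,"hand":60},
    {"offset":[-27,9,110],"roll":0,"hand":60},
    {"offset":[-27,9,135],"roll":0,"hand":60},
    {"offset":[-27,9,153],"roll":0,"hand":60},
    {"offset":[-27,9,163],"roll":0,"hand":60},
    {"offset":[-27,9,163],"roll":0,"hand":60},
    {"offset":[-27,9,163],"roll":0,"hand":20},
    {"offset":[-27,9,163],"roll":0,"hand":20},
    {"offset":[-27,9,163],"roll":0,"hand":20},
    {"offset":[-27,9,163],"roll":0,"hand":20},
    {"offset":[-27,9,163],"roll":0,"hand":20},
    {"offset":[-27,9,163],"roll":0,"hand":20},
    {"offset":[-27,9,158],"roll":0,"hand":20},
    {"offset":[-27,9,145],"roll":0,"hand":20},
    {"offset":[-27,9,125],"roll":0,"hand":20},
    {"offset":[-27,9,105],"roll":0,"hand":20},
    {"offset":[-27,9,85],"roll":0,"hand":20},
    {"offset":[-27,9,70],"roll":0,"hand":20},
  ],
)

```text
clock: 3.32
tool_pos: [0.4157, 0.1241, 0.1376]
orientation: [-179.9, 0.0, -76.1]
force: [-0.1, -0.2, -0.4]
opening: 0.02
```

```bash
python3 - <<'E'
from h import *
print(ctrl.get_obs()['opening'],off([.6344,-.0637,.140]),off([.6344,-.0637,.047]))
im=snap('wrist','w2'); cv2.imwrite('pics/w2b.png',im[:,:,::-1])
E
```

```text
0.01996359347126839 [ 234.9 -167.1   -2.2] [ 235.  -167.    90.8]
```

View pics/w2b.png

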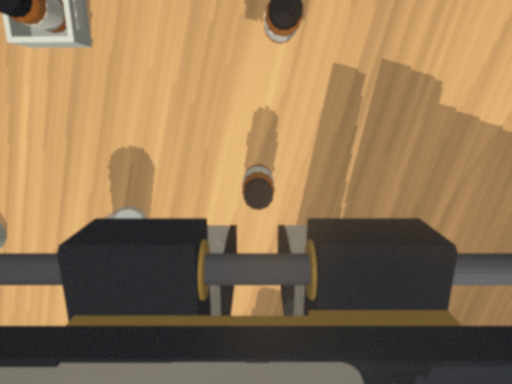

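The fingers closed to the commanded 20 mm and the vial is still standing at (258,189), so the grasp missed. I'll check whether the vial moved.

```bash
python3 - <<'E'
from h import *
p=onz('w2',(258,189),.061);print(p.round(4)); o=ctrl.get_obs();print(o['tool_pos'])
x,e=tri(('w1',np.array((415,314))*.64),('w2',(258,189)));print(x,e)
s=cams.snapshot('wrist');print(np.array(s['T_tool_cam']).round(3))
im=snap('scene','s2');cv2.imwrite('pics/s2b.png',cv2.resize(im[100:250,230:380,::-1],(750,600)[:1]*1+(600,) if 0 else (600,600),interpolation=cv2.INTER_CUBIC))
E
```

```text
[0.4152 0.1214 0.061 ]
[0.41704979 0.12490815 0.14002929]
[0.41903239 0.10974081 0.10892564] 0.0010414980957081375
[[-0.001 -0.965 -0.261  0.071]
 [ 1.    -0.001 -0.     0.   ]
 [-0.    -0.261  0.965 -0.178]
 [ 0.     0.     0.     1.   ]]
```

View pics/s2b.png

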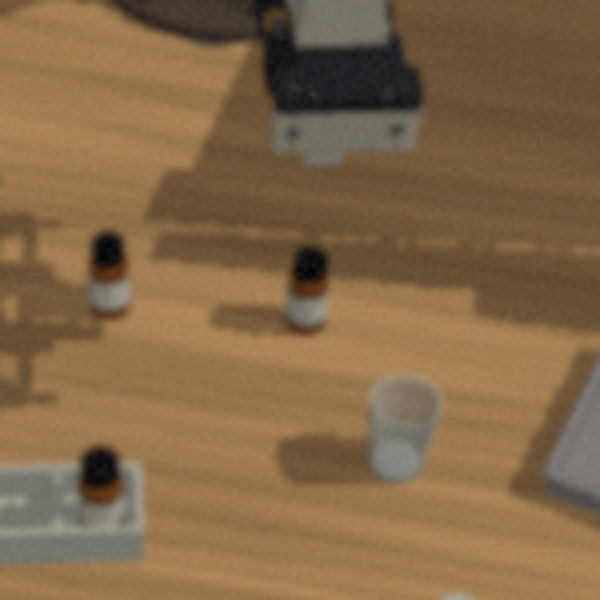

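```bash
python3 - <<'E'
from h import *
o=ctrl.get_obs();t=o['tool_pos']
for dz in (-.011,0,.008,.055): print(dz,((proj('s2',t+[0,0,dz])-[230,100])*4).round(0))
print(((proj('s2',[.415,.123,.061])-[230,100])*4).round(0),((proj('s2',[.415,.123,.0])-[230,100])*4).round(0))
E
```

```text
-0.011 [312. 180.]
0 [313. 167.]
0.008 [314. 157.]
0.055 [320.  96.]
[303. 254.] [297. 319.]
```

jog_arm(
  motion=[
    {"offset":[1,-1,0],"roll":0,"hand":60},
    {"offset":[1,-1,0],"roll":0,"hand":60},
    {"offset":[1,-1,0],"roll":0,"hand":60},
    {"offset":[1,-1,0],"roll":0,"hand":60},
    {"offset":[1,-1,20],"roll":0,"hand":60},
    {"offset":[1,-1,40],"roll":0,"hand":60},
    {"offset":[1,-1,60],"roll":0,"hand":60},
    {"offset":[1,-1,80],"roll":0,"hand":60},
    {"offset":[1,-1,90],"roll":0,"hand":60},
    {"offset":[1,-1,98],"roll":0,"hand":60},
    {"offset":[1,-1,98],"roll":0,"hand":60},
  ],
)

```text
clock: 4.38
tool_pos: [0.4155, 0.1225, 0.0358]
orientation: [179.8, -0.1, -76.1]
force: [0.5, -0.7, -0.4]
opening: 0.06
```

jog_arm(
  motion=[
    {"offset":[0,0,0],"roll":0,"hand":20},
    {"offset":[0,0,0],"roll":0,"hand":20},
    {"offset":[0,0,0],"roll":0,"hand":20},
    {"offset":[0,0,0],"roll":0,"hand":20},
    {"offset":[0,0,0],"roll":0,"hand":20},
    {"offset":[0,0,0],"roll":0,"hand":20},
    {"offset":[0,0,0],"roll":0,"hand":20},
  ],
)

```text
clock: 4.97
tool_pos: [0.4166, 0.1234, 0.0377]
orientation: [-180.0, 0.0, -76.1]
force: [-1.2, -0.1, 2.0]
opening: 0.022
```

```bash
python3 - <<'E'
from h import *
im=snap('scene','s3')[110:230,240:380,::-1];w=snap('wrist','w3')[:,:,::-1]
c=cv2.resize(im,(400,343),interpolation=cv2.INTER_CUBIC); w=cv2.resize(w,(400,300))
cv2.imwrite('pics/m3.png',np.vstack([c,w])); print(ctrl.get_obs()['opening'])
E
```

```text
0.02116102447540729
```

View pics/m3.png

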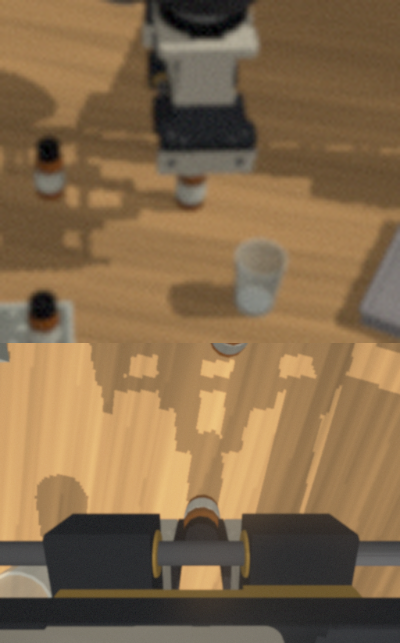

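```bash
python3 - <<'E'
from h import *
w=cv2.imread('pics/w3.png'); cv2.imwrite('pics/w3c.png',cv2.resize(w[170:330,160:360],(800,640)[:1]+(600,),interpolation=cv2.INTER_CUBIC))
o=ctrl.get_obs();print(o['opening'],o['tool_pos'],o['force'])
print(proj('w3',[.415,.123,.061]),proj('w3',[.415,.123,0]),proj('w3',o['tool_pos']),proj('w3',o['tool_pos']-[0,0,.011]),proj('w3',[.4291,-.0057,0]))
E
```

```text
0.02116102447540729 [0.41654341 0.12330036 0.03771179] [-1.51463798 -0.52560944  2.95988568]
[259.31331164 246.41581983] [258.69923336 207.89774453] [256.22722076 228.76982113] [256.26513474 221.86435153] [289.33198365  -7.0570656 ]
```

View pics/w3c.png

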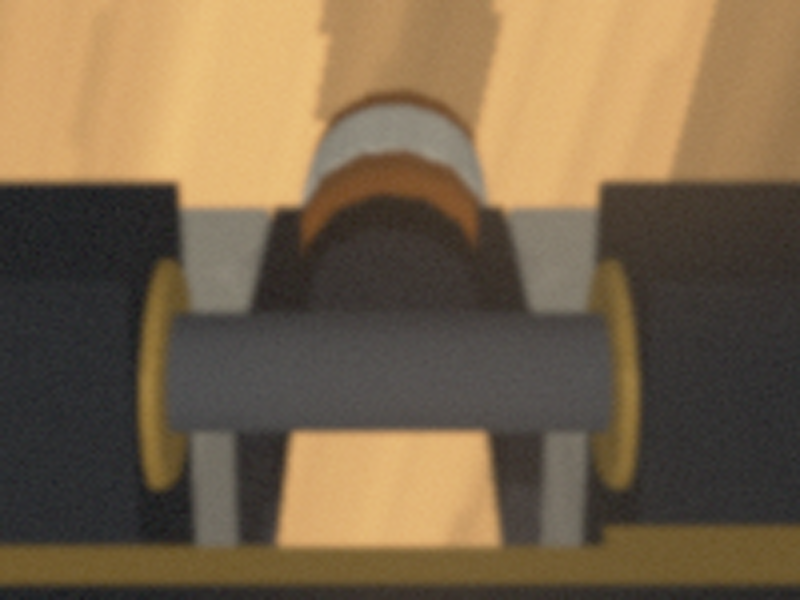

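The vial sits correctly between the pads. The 20 mm command probably left too little squeeze, so I'll close fully and lift a little.

jog_arm(
  motion=[
    {"offset":[0,0,0],"roll":0,"hand":0},
    {"offset":[0,0,0],"roll":0,"hand":0},
    {"offset":[0,0,0],"roll":0,"hand":0},
    {"offset":[0,0,0],"roll":0,"hand":0},
    {"offset":[0,0,0],"roll":0,"hand":0},
    {"offset":[0,0,0],"roll":0,"hand":0},
    {"offset":[0,0,-3],"roll":0,"hand":0},
    {"offset":[0,0,-6],"roll":0,"hand":0},
    {"offset":[0,0,-9],"roll":0,"hand":0},
    {"offset":[0,0,-9],"roll":0,"hand":0},
  ],
)

```text
clock: 5.9
tool_pos: [0.4168, 0.1235, 0.047]
orientation: [-180.0, 0.0, -76.1]
force: [-0.2, -0.5, -0.6]
opening: 0.0207
```

It's held: the opening stays at 20.7 mm against a command of 0. Carrying it to the rack cell at y = −48.

jog_arm(
  motion=[
    {"offset":[0,0,-8],"roll":0,"hand":0},
    {"offset":[0,0,-22],"roll":0,"hand":0},
    {"offset":[0,0,-42],"roll":0,"hand":0},
    {"offset":[0,0,-60],"roll":0,"hand":0},
    {"offset":[6,-4,-74],"roll":0,"hand":0},
    {"offset":[18,-13,-84],"roll":0,"hand":0},
    {"offset":[36,-26,-92],"roll":0,"hand":0},
    {"offset":[56,-40,-93],"roll":0,"hand":0},
    {"offset":[78,-55,-93],"roll":0,"hand":0},
    {"offset":[100,-71,-93],"roll":0,"hand":0},
    {"offset":[122,-87,-93],"roll":0,"hand":0},
    {"offset":[144,-103,-93],"roll":0,"hand":0},
    {"offset":[166,-118,-93],"roll":0,"hand":0},
    {"offset":[188,-134,-93],"roll":0,"hand":0},
    {"offset":[206,-147,-93],"roll":0,"hand":0},
    {"offset":[220,-157,-93],"roll":0,"hand":0},
    {"offset":[230,-163,-93],"roll":0,"hand":0},
    {"offset":[235,-166,-93],"roll":0,"hand":0},
    {"offset":[235,-166,-93],"roll":0,"hand":0},
    {"offset":[235,-166,-93],"roll":0,"hand":0},
  ],
)

```text
clock: 7.57
tool_pos: [0.6335, -0.0647, 0.1394]
orientation: [180.0, 0.0, -76.1]
force: [-0.3, -0.5, -0.8]
opening: 0.0212
```

```bash
python3 - <<'E'
from h import *
o=ctrl.get_obs(); print(o['opening'],o['tool_pos'],off([.6344,-.0637,.080]),off([.6344,-.0637,.043]))
im=snap('wrist','w4')[:,:,::-1]; cv2.imwrite('pics/w4b.png',im)
E
```

```text
0.021186314056252296 [ 0.63352737 -0.06465171  0.13941929] [-0.7 -1.1 59.4] [-0.7 -1.1 96.4]
```

View pics/w4b.png

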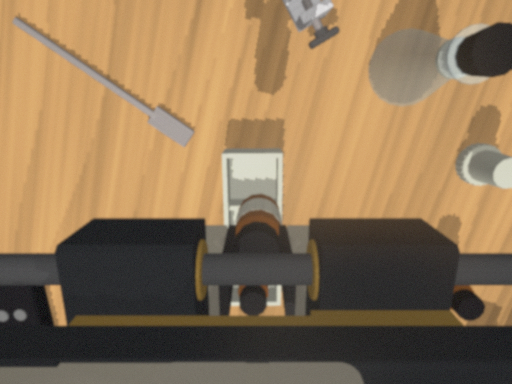

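The vial is held upright above the rack, and the rack's −y end rim is at (223,151)–(283,151). I'll check the rack centre from this end.

```bash
python3 - <<'E'
from h import *
a=onz('w4',(222.5,151),.03);b=onz('w4',(283.5,150.5),.03);m=(a+b)/2;print(a,b,np.linalg.norm(a-b))
yd=np.array([-.2385,.971,0]);print('cell-48',m+.026*yd,'cell0',m+.074*yd)
E
```

```text
[ 0.66793189 -0.08413909  0.03      ] [ 0.617789   -0.09695841  0.03      ] 0.05175562074561019
cell-48 [ 0.63665944 -0.06530275  0.03      ] cell0 [ 0.62521144 -0.01869475  0.03      ]
```

jog_arm(
  motion=[
    {"offset":[0,-2,10],"roll":0,"hand":0},
    {"offset":[0,-2,25],"roll":0,"hand":0},
    {"offset":[0,-2,42],"roll":0,"hand":0},
    {"offset":[0,-2,58],"roll":0,"hand":0},
    {"offset":[0,-2,72],"roll":0,"hand":0},
    {"offset":[0,-2,82],"roll":0,"hand":0},
    {"offset":[0,-2,90],"roll":0,"hand":0},
    {"offset":[0,-2,94],"roll":0,"hand":0},
    {"offset":[0,-2,97],"roll":0,"hand":0},
    {"offset":[0,-2,97],"roll":0,"hand":0},
    {"offset":[0,-2,97],"roll":0,"hand":0},
  ],
)

```text
clock: 8.53
tool_pos: [0.6365, -0.0643, 0.043]
orientation: [-180.0, -0.0, -76.1]
force: [0.7, -0.6, -0.3]
opening: 0.0209
```

jog_arm(
  motion=[
    {"offset":[0,0,0.5],"roll":0,"hand":0},
    {"offset":[0,0,1],"roll":0,"hand":0},
    {"offset":[0,0,1.3],"roll":0,"hand":0},
    {"offset":[0,0,1.3],"roll":0,"hand":0},
    {"offset":[0,0,1.3],"roll":0,"hand":26},
    {"offset":[0,0,1.3],"roll":0,"hand":36},
    {"offset":[0,0,1.3],"roll":0,"hand":48},
    {"offset":[0,0,1.3],"roll":0,"hand":48},
    {"offset":[0,0,1.3],"roll":0,"hand":48},
    {"offset":[0,0,1.3],"roll":0,"hand":48},
    {"offset":[0,0,-8],"roll":0,"hand":48},
    {"offset":[0,0,-28],"roll":0,"hand":48},
    {"offset":[0,0,-55],"roll":0,"hand":48},
    {"offset":[0,0,-85],"roll":0,"hand":48},
    {"offset":[0,0,-110],"roll":0,"hand":48},
    {"offset":[0,0,-118],"roll":0,"hand":48},
    {"offset":[0,0,-118],"roll":0,"hand":48},
  ],
)

```text
clock: 9.95
tool_pos: [0.6378, -0.0643, 0.1643]
orientation: [-179.7, -0.0, -76.1]
force: [0.4, -0.2, -0.3]
opening: 0.0482
```

```bash
python3 - <<'E'
from h import *
o=ctrl.get_obs(); print(o['opening'],o['tool_pos'],off([.429,-.0055,.14]),off([.429,-.0055,.038]))
snap('wrist','w5');snap('top','t5')
a=cv2.imread('pics/w5.png'); b=cv2.imread('pics/t5.png')[130:200,220:320]
cv2.imwrite('pics/m5.png',np.hstack([cv2.resize(a,(450,338)),cv2.resize(b,(350,338),interpolation=cv2.INTER_CUBIC)]))
E
```

```text
0.04819131752647235 [ 0.63776019 -0.06429883  0.16428833] [-107.4  188.6   23.1] [-107.5  189.2  125.1]
```

View pics/m5.png

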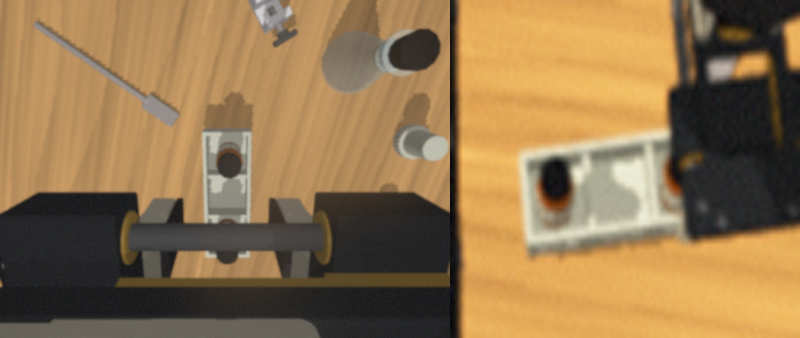

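The wrist and top views show vial A standing in the −48 cell, the middle cell free and the kept vial untouched. Next is vial B.

jog_arm(
  motion=[
    {"offset":[-8,14,0],"roll":0,"hand":56},
    {"offset":[-24,42,0],"roll":0,"hand":56},
    {"offset":[-40,71,0],"roll":0,"hand":56},
    {"offset":[-56,100,0],"roll":0,"hand":56},
    {"offset":[-72,128,0],"roll":0,"hand":56},
    {"offset":[-88,156,10],"roll":0,"hand":56},
    {"offset":[-100,178,30],"roll":0,"hand":56},
    {"offset":[-107,189,55],"roll":0,"hand":56},
    {"offset":[-107,189,80],"roll":0,"hand":56},
    {"offset":[-107,189,105],"roll":0,"hand":56},
    {"offset":[-107,189,118],"roll":0,"hand":56},
    {"offset":[-107,189,124],"roll":0,"hand":56},
    {"offset":[-107,189,124],"roll":0,"hand":56},
    {"offset":[-107,189,124],"roll":0,"hand":56},
  ],
)

```text
clock: 11.22
tool_pos: [0.4266, -0.0062, 0.0362]
orientation: [179.9, -0.0, -76.1]
force: [-0.1, -0.8, 0.6]
opening: 0.0554
```

jog_arm(
  motion=[
    {"offset":[0,0,0],"roll":0,"hand":0},
    {"offset":[0,0,0],"roll":0,"hand":0},
    {"offset":[0,0,0],"roll":0,"hand":0},
    {"offset":[0,0,0],"roll":0,"hand":0},
    {"offset":[0,0,0],"roll":0,"hand":0},
    {"offset":[0,0,0],"roll":0,"hand":0},
    {"offset":[0,0,0],"roll":0,"hand":0},
    {"offset":[0,0,0],"roll":0,"hand":0},
    {"offset":[0,0,0],"roll":0,"hand":0},
    {"offset":[0,0,0],"roll":0,"hand":0},
    {"offset":[0,0,-4],"roll":0,"hand":0},
    {"offset":[0,0,-9],"roll":0,"hand":0},
    {"offset":[0,0,-9],"roll":0,"hand":0},
  ],
)

```text
clock: 12.3
tool_pos: [0.4272, -0.0059, 0.0463]
orientation: [-180.0, 0.0, -76.1]
force: [0.1, -0.0, -0.5]
opening: 0.0216
```

```bash
python3 - <<'E'
from h import *
o=ctrl.get_obs(); print(o['opening'],o['tool_pos'],off([.624,-.0178,.14]),off([.624,-.0178,.043]))
E
```

```text
0.021574013502636907 [ 0.42722262 -0.00588683  0.04627539] [  58.9 -188.2  -93.6] [  58.9 -188.1    3.4]
```

jog_arm(
  motion=[
    {"offset":[0,0,-8],"roll":0,"hand":0},
    {"offset":[0,0,-22],"roll":0,"hand":0},
    {"offset":[0,0,-42],"roll":0,"hand":0},
    {"offset":[1,-5,-62],"roll":0,"hand":0},
    {"offset":[4,-14,-78],"roll":0,"hand":0},
    {"offset":[9,-29,-88],"roll":0,"hand":0},
    {"offset":[15,-49,-93],"roll":0,"hand":0},
    {"offset":[22,-70,-93],"roll":0,"hand":0},
    {"offset":[29,-92,-93],"roll":0,"hand":0},
    {"offset":[36,-114,-93],"roll":0,"hand":0},
    {"offset":[43,-136,-93],"roll":0,"hand":0},
    {"offset":[49,-156,-93],"roll":0,"hand":0},
    {"offset":[54,-172,-93],"roll":0,"hand":0},
    {"offset":[57,-182,-93],"roll":0,"hand":0},
    {"offset":[59,-188,-93],"roll":0,"hand":0},
    {"offset":[59,-188,-93],"roll":0,"hand":0},
    {"offset":[59,-188,-93],"roll":0,"hand":0},
  ],
)

```text
clock: 13.72
tool_pos: [0.6228, -0.0181, 0.1384]
orientation: [180.0, 0.0, -76.1]
force: [-0.6, 0.5, -0.9]
opening: 0.0215
```

```bash
python3 - <<'E'
from h import *
o=ctrl.get_obs(); print(o['opening'],o['tool_pos'],off([.624,-.0178,.0415]))
im=snap('wrist','w6')
E
```

```text
0.021542672425195326 [ 0.62283033 -0.01806168  0.1383808 ] [ 0.  -1.3 96.9]
```

View pics/w6.png

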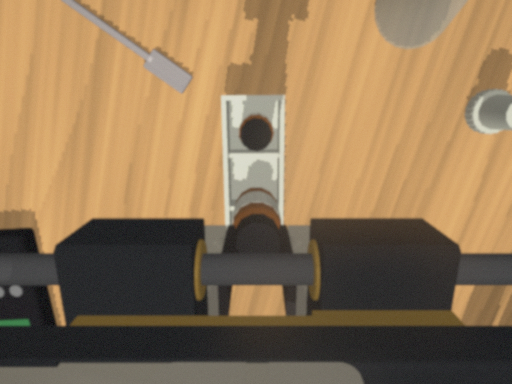

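Vial A stands centred in its cell, with its cap at (256,132). Vial B is held upright over the middle cell. Lowering and releasing.

jog_arm(
  motion=[
    {"offset":[0,-1,10],"roll":0,"hand":0},
    {"offset":[0,-1,25],"roll":0,"hand":0},
    {"offset":[0,-1,42],"roll":0,"hand":0},
    {"offset":[0,-1,58],"roll":0,"hand":0},
    {"offset":[0,-1,72],"roll":0,"hand":0},
    {"offset":[0,-1,82],"roll":0,"hand":0},
    {"offset":[0,-1,90],"roll":0,"hand":0},
    {"offset":[0,-1,94],"roll":0,"hand":0},
    {"offset":[0,-1,96],"roll":0,"hand":0},
    {"offset":[0,-1,96.7],"roll":0,"hand":0},
    {"offset":[0,-1,96.7],"roll":0,"hand":0},
    {"offset":[0,-1,96.7],"roll":0,"hand":0},
  ],
)

```text
clock: 14.77
tool_pos: [0.625, -0.0177, 0.0425]
orientation: [-179.9, -0.0, -76.1]
force: [-0.2, -0.5, -0.4]
opening: 0.0221
```

jog_arm(
  motion=[
    {"offset":[0,0,0],"roll":0,"hand":26},
    {"offset":[0,0,0],"roll":0,"hand":36},
    {"offset":[0,0,0],"roll":0,"hand":48},
    {"offset":[0,0,0],"roll":0,"hand":48},
    {"offset":[0,0,0],"roll":0,"hand":48},
    {"offset":[0,0,0],"roll":0,"hand":48},
    {"offset":[0,0,-8],"roll":0,"hand":48},
    {"offset":[0,0,-28],"roll":0,"hand":48},
    {"offset":[0,0,-55],"roll":0,"hand":48},
    {"offset":[0,0,-85],"roll":0,"hand":48},
    {"offset":[0,0,-110],"roll":0,"hand":48},
    {"offset":[0,0,-118],"roll":0,"hand":56},
    {"offset":[0,0,-118],"roll":0,"hand":56},
  ],
)

```text
clock: 15.85
tool_pos: [0.6262, -0.0176, 0.1634]
orientation: [-179.7, -0.0, -76.1]
force: [-0.1, -0.2, -0.8]
opening: 0.0544
```

```bash
python3 - <<'E'
from h import *
o=ctrl.get_obs(); print(o['opening'],o['tool_pos'],off([.455,-.09,.16]))
u=(np.array((511,112)))
# stopper N plug top in w5 view (450x338 picture at .8789)
p=onz('w5',np.array((434,147))/.8789,.046);print(p)
E
```

```text
0.054408873891940664 [ 0.62620062 -0.01756306  0.16341732] [ 29.1 183.6   2.4]
[ 0.43794284 -0.12586687  0.046     ]
```

jog_arm(
  motion=[
    {"offset":[4,14,0],"roll":-0.06,"hand":60},
    {"offset":[11,42,0],"roll":-0.16,"hand":60},
    {"offset":[19,70,0],"roll":-0.27,"hand":60},
    {"offset":[27,98,0],"roll":-0.38,"hand":60},
    {"offset":[35,126,0],"roll":-0.49,"hand":60},
    {"offset":[43,154,0],"roll":-0.6,"hand":60},
    {"offset":[50,180,0],"roll":-0.68,"hand":60},
    {"offset":[55,198,0],"roll":-0.72,"hand":60},
    {"offset":[58,208,0],"roll":-0.72,"hand":60},
    {"offset":[58,208,0],"roll":-0.72,"hand":60},
    {"offset":[58,208,0],"roll":-0.72,"hand":60},
  ],
)

```text
clock: 16.77
tool_pos: [0.4367, -0.1242, 0.1597]
orientation: [-180.0, -0.0, -34.9]
force: [-0.1, -0.8, -0.2]
opening: 0.0601
```

```bash
python3 - <<'E'
from h import *
o=ctrl.get_obs(); print(o['opening'],o['tool_pos'],o['orientation'])
im=snap('wrist','w7');print(proj('w7',[.438,-.124,.046]),proj('w7',[.438,-.124,0]))
snap('top','t7');a=cv2.imread('pics/t7.png')[130:210,220:320]
cv2.imwrite('pics/m7.png',np.hstack([im[:,:,::-1],cv2.resize(a,(288,230),interpolation=cv2.INTER_CUBIC)[:, :] if 0 else cv2.copyMakeBorder(cv2.resize(a,(288,230),interpolation=cv2.INTER_CUBIC),0,154,0,0,cv2.BORDER_CONSTANT)]))
E
```

```text
0.06013807158472033 [ 0.43671539 -0.12421579  0.15965863] [-1.79994950e+02 -8.07979260e-03 -3.49365693e+01]
[255.04991661 179.52555322] [255.29212616 169.0149265 ]
```

View pics/m7.png

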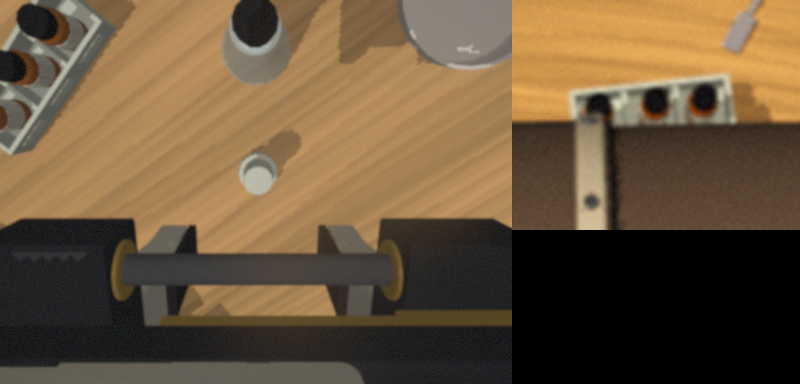

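All three vials stand in the rack. The stopper's plug top is at (258,180), as predicted to within 2 mm. Descending to grasp it.

jog_arm(
  motion=[
    {"offset":[0,2,15],"roll":0,"hand":60},
    {"offset":[0,2,40],"roll":0,"hand":60},
    {"offset":[0,2,70],"roll":0,"hand":60},
    {"offset":[0,2,95],"roll":0,"hand":60},
    {"offset":[0,2,115],"roll":0,"hand":60},
    {"offset":[0,2,126],"roll":0,"hand":60},
    {"offset":[0,2,130],"roll":0,"hand":60},
    {"offset":[0,2,130],"roll":0,"hand":60},
    {"offset":[0,2,130],"roll":0,"hand":60},
  ],
)

```text
clock: 17.62
tool_pos: [0.4362, -0.1256, 0.0299]
orientation: [180.0, -0.0, -34.8]
force: [0.3, 0.1, 0.5]
opening: 0.0606
```

jog_arm(
  motion=[
    {"offset":[0,0,0],"roll":0,"hand":0},
    {"offset":[0,0,0],"roll":0,"hand":0},
    {"offset":[0,0,0],"roll":0,"hand":0},
    {"offset":[0,0,0],"roll":0,"hand":0},
    {"offset":[0,0,0],"roll":0,"hand":0},
    {"offset":[0,0,0],"roll":0,"hand":0},
    {"offset":[0,0,0],"roll":0,"hand":0},
    {"offset":[0,0,0],"roll":0,"hand":0},
    {"offset":[0,0,0],"roll":0,"hand":0},
    {"offset":[0,0,0],"roll":0,"hand":0},
    {"offset":[0,0,-4],"roll":0,"hand":0},
    {"offset":[0,0,-10],"roll":0,"hand":0},
    {"offset":[0,0,-10],"roll":0,"hand":0},
  ],
)

```text
clock: 18.7
tool_pos: [0.4362, -0.1258, 0.0409]
orientation: [-179.9, -0.1, -34.8]
force: [0.4, -0.1, -0.3]
opening: 0.0006
```

```bash
python3 - <<'E'
from h import *
s=.64
# dish rim edges in top0b / scene0b -> centre at z=.028
print(onz('top0',np.array((622,388.5))*s,.028),onz('scene0',np.array((202,251))*s,.028))
o=ctrl.get_obs(); print(o['opening'],o['tool_pos'],o['force'])
for y in (-.37,): print(off([.462,-.345,.2]),off([.462,-.345,.034]))
E
```

```text
[ 0.4605984  -0.36325112  0.028     ] [ 0.4691435  -0.36097095  0.028     ]
0.0006221889441102019 [ 0.43624743 -0.12577149  0.04094267] [ 0.41609976 -0.11367453 -0.2842719 ]
[ 146.5  165.2 -159. ] [146.3 165.3   7. ]
```

Closed to 0.6 mm, so nothing was caught. I'll look.

```bash
python3 - <<'E'
from h import *
im=snap('wrist','w8')[:,:,::-1];s=snap('scene','s8')[110:230,150:320,::-1]
a=cv2.resize(im,(400,300));b=cv2.resize(s,(400,282),interpolation=cv2.INTER_CUBIC)
cv2.imwrite('pics/m8.png',np.vstack([a,b]))
E
```

```text
(no output)
```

View pics/m8.png

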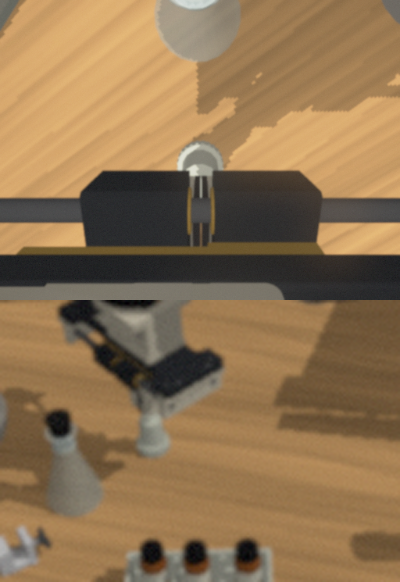

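```bash
python3 - <<'E'
from h import *
o=ctrl.get_obs();s=cams.snapshot('wrist');K=s['K'];T=np.array(s['T_tool_cam'])
for x in (.0095,0,-.005,-.01,-.015):
  r=[]
  for y in(.03,.045):
    q=T[:3,:3].T@(np.array([x,y,.011])-T[:3,3]);q=K@q;r.append((q[:2]/q[2]).round(0))
  print(x,*r)
M=R.from_euler('xyz',o['orientation'],degrees=True).as_matrix()
e=onz('w8',(256,182),.013); print('front edge in tool',(M.T@(e-o['tool_pos'])*1000).round(1),o['tool_pos'])
E
```

```text
0.0095 [307. 206.] [333. 206.]
0 [306. 221.] [332. 221.]
-0.005 [306. 229.] [331. 229.]
-0.01 [306. 237.] [331. 237.]
-0.015 [306. 245.] [330. 245.]
front edge in tool [20.  -0.1 27.2] [ 0.43582114 -0.12574824  0.04022832]
```

The picture and the two misses fit one explanation: the real fingertips stand about 20 mm higher than TCP −11 mm. In w2 and w8 they closed above the objects without touching them. As a test, I'll reopen, go to TCP z ≈ 0.012, and close.

jog_arm(
  motion=[
    {"offset":[1,0,0],"roll":0,"hand":60},
    {"offset":[1,0,0],"roll":0,"hand":60},
    {"offset":[1,0,0],"roll":0,"hand":60},
    {"offset":[1,0,0],"roll":0,"hand":60},
    {"offset":[1,0,0],"roll":0,"hand":60},
    {"offset":[1,0,0],"roll":0,"hand":60},
    {"offset":[1,0,0],"roll":0,"hand":60},
    {"offset":[1,0,0],"roll":0,"hand":60},
    {"offset":[1,0,0],"roll":0,"hand":60},
    {"offset":[1,0,8],"roll":0,"hand":60},
    {"offset":[1,0,16],"roll":0,"hand":60},
    {"offset":[1,0,23],"roll":0,"hand":60},
    {"offset":[1,0,28],"roll":0,"hand":60},
    {"offset":[1,0,28],"roll":0,"hand":60},
    {"offset":[1,0,28],"roll":0,"hand":60},
  ],
)

```text
clock: 20.1
tool_pos: [0.4358, -0.1265, 0.0112]
orientation: [179.9, 0.1, -34.8]
force: [-0.3, 1.0, 0.8]
opening: 0.0602
```

jog_arm(
  motion=[
    {"offset":[0,0,0],"roll":0,"hand":0},
    {"offset":[0,0,0],"roll":0,"hand":0},
    {"offset":[0,0,0],"roll":0,"hand":0},
    {"offset":[0,0,0],"roll":0,"hand":0},
    {"offset":[0,0,0],"roll":0,"hand":0},
    {"offset":[0,0,0],"roll":0,"hand":0},
    {"offset":[0,0,0],"roll":0,"hand":0},
    {"offset":[0,0,0],"roll":0,"hand":0},
    {"offset":[0,0,0],"roll":0,"hand":0},
    {"offset":[0,0,0],"roll":0,"hand":0},
  ],
)

```text
clock: 20.93
tool_pos: [0.4365, -0.1264, 0.0119]
orientation: [-180.0, -0.0, -34.8]
force: [0.2, -0.2, 1.4]
opening: 0.0261
```

The opening stops at 26 mm on the plug, so the real tips are at about TCP + 20 mm. I'll use that from here on. Lifting and carrying to the dish.

jog_arm(
  motion=[
    {"offset":[0,0,-5],"roll":0,"hand":0},
    {"offset":[0,0,-18],"roll":0,"hand":0},
    {"offset":[0,0,-40],"roll":0,"hand":0},
    {"offset":[0,0,-68],"roll":0,"hand":0},
    {"offset":[0,0,-98],"roll":0,"hand":0},
    {"offset":[0,0,-125],"roll":0,"hand":0},
    {"offset":[4,4,-140],"roll":0,"hand":0},
    {"offset":[15,15,-143],"roll":0,"hand":0},
    {"offset":[33,33,-143],"roll":0,"hand":0},
    {"offset":[53,53,-143],"roll":0,"hand":0},
    {"offset":[73,73,-143],"roll":0,"hand":0},
    {"offset":[93,93,-143],"roll":0,"hand":0},
    {"offset":[113,114,-143],"roll":0,"hand":0},
    {"offset":[133,134,-143],"roll":0,"hand":0},
    {"offset":[150,151,-143],"roll":0,"hand":0},
    {"offset":[163,164,-143],"roll":0,"hand":0},
    {"offset":[172,173,-143],"roll":0,"hand":0},
    {"offset":[179,180,-143],"roll":0,"hand":0},
    {"offset":[179,180,-143],"roll":0,"hand":0},
    {"offset":[179,180,-143],"roll":0,"hand":0},
  ],
)

```text
clock: 22.6
tool_pos: [0.4801, -0.3761, 0.1546]
orientation: [-180.0, 0.0, -34.9]
force: [-1.0, -0.6, -0.5]
opening: 0.026
```

```bash
python3 - <<'E'
from h import *
o=ctrl.get_obs(); print(o['opening'],o['tool_pos'],o['force'],off([.481,-.3765,.018]))
im=snap('wrist','w9')[:,:,::-1]
cv2.imwrite('pics/w9b.png',im)
# predicted dish rim circle
c=np.array([.463,-.364,.028])
for a in (0,90,180,270):
    print(a,proj('w9',c+.065*np.array([np.cos(np.radians(a)),np.sin(np.radians(a)),0])).round(0))
E
```

```text
0.026012630696752637 [ 0.4801032  -0.37612414  0.15455714] [-1.0111797  -0.57475103 -0.50351073] [  1.   -0.2 136.6]
0 [214. 142.]
90 [201. 236.]
180 [294. 251.]
270 [315. 160.]
```

View pics/w9b.png

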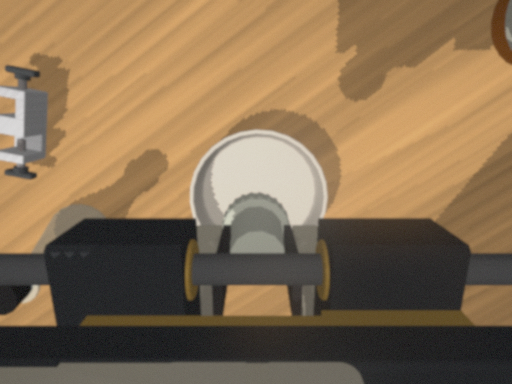

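The stopper is held over the dish. The rim spans x 190–328 with its top at row 130, which matches the prediction to within about 2 mm. Lowering it.

jog_arm(
  motion=[
    {"offset":[0,1,8],"roll":0,"hand":0},
    {"offset":[0,1,24],"roll":0,"hand":0},
    {"offset":[0,1,46],"roll":0,"hand":0},
    {"offset":[0,1,70],"roll":0,"hand":0},
    {"offset":[0,1,92],"roll":0,"hand":0},
    {"offset":[0,1,110],"roll":0,"hand":0},
    {"offset":[0,1,122],"roll":0,"hand":0},
    {"offset":[0,1,130],"roll":0,"hand":0},
    {"offset":[0,1,134],"roll":0,"hand":0},
    {"offset":[0,1,136.5],"roll":0,"hand":0},
    {"offset":[0,1,137],"roll":0,"hand":0},
    {"offset":[0,1,137],"roll":0,"hand":0},
  ],
)

```text
clock: 23.65
tool_pos: [0.4803, -0.3772, 0.0184]
orientation: [-180.0, -0.1, -34.8]
force: [-0.7, -0.3, -0.5]
opening: 0.0263
```

jog_arm(
  motion=[
    {"offset":[0,0,0],"roll":0,"hand":30},
    {"offset":[0,0,0],"roll":0,"hand":40},
    {"offset":[0,0,0],"roll":0,"hand":50},
    {"offset":[0,0,0],"roll":0,"hand":50},
    {"offset":[0,0,0],"roll":0,"hand":50},
    {"offset":[0,0,0],"roll":0,"hand":50},
    {"offset":[0,0,-8],"roll":0,"hand":50},
    {"offset":[0,0,-28],"roll":0,"hand":50},
    {"offset":[0,0,-55],"roll":0,"hand":50},
    {"offset":[0,0,-85],"roll":0,"hand":50},
    {"offset":[0,0,-115],"roll":0,"hand":50},
    {"offset":[0,0,-138],"roll":0,"hand":56},
    {"offset":[0,0,-150],"roll":0,"hand":56},
    {"offset":[0,0,-150],"roll":0,"hand":56},
  ],
)

```text
clock: 24.82
tool_pos: [0.4815, -0.3782, 0.1723]
orientation: [-180.0, -0.4, -34.8]
force: [1.0, 0.8, 0.2]
opening: 0.0557
```

```bash
python3 - <<'E'
from h import *
s=.64
o=ctrl.get_obs(); print(o['tool_pos'],o['orientation'],o['joint_pos'].round(0))
# boss ends in top0b & scene0b
A=((521,289),(566,254));B=((207,354),(265,329))
a,e=tri(('top0',np.array(A[0])*s),('scene0',np.array(B[0])*s));b,e2=tri(('top0',np.array(A[1])*s),('scene0',np.array(B[1])*s));print(a,e,b,e2)
for u in A: print('top z=.02',onz('top0',np.array(u)*s,.02))
for u in ((20,71),(20,172)): print('w9 z.02',onz('w9',u,.02))
print('stopF',off([.662,.247,.16]),'boss',off([.64,-.225,.16]))
E
```

```text
[ 0.48151752 -0.37816338  0.17234218] [-179.95713193   -0.37131768  -34.79533246] [-20.  16. -11.   0. -63.  75.]
[ 0.63573339 -0.2420322  -0.03109015] 0.04302811605619076 [ 0.64720474 -0.20604544  0.07279309] 0.03949767492174314
top z=.02 [ 0.6042821 -0.1904529  0.02     ]
top z=.02 [ 0.67603116 -0.26139309  0.02      ]
w9 z.02 [ 0.67357504 -0.26086231  0.02      ]
w9 z.02 [ 0.60933672 -0.19620709  0.02      ]
stopF [-208.6 -616.4   11.5] boss [  42.7 -216.2   12.8]
```

The boss measures centre (.640,−.226) in the top view and (.6415,−.2286) in the wrist view, with its axis at −45° in both. I'll turn to yaw −45° and grasp at TCP z ≈ 0, which puts the tips at about 20 mm so they clear the tray wall later.

jog_arm(
  motion=[
    {"offset":[3,-14,0],"roll":0.03,"hand":56},
    {"offset":[8,-40,0],"roll":0.06,"hand":56},
    {"offset":[14,-68,0],"roll":0.09,"hand":56},
    {"offset":[20,-96,0],"roll":0.12,"hand":56},
    {"offset":[26,-124,0],"roll":0.15,"hand":56},
    {"offset":[32,-152,0],"roll":0.178,"hand":56},
    {"offset":[38,-180,0],"roll":0.178,"hand":56},
    {"offset":[42,-200,0],"roll":0.178,"hand":56},
    {"offset":[45,-212,0],"roll":0.178,"hand":56},
    {"offset":[45,-215,10],"roll":0.178,"hand":56},
    {"offset":[45,-215,35],"roll":0.178,"hand":56},
    {"offset":[45,-215,65],"roll":0.178,"hand":56},
    {"offset":[45,-215,90],"roll":0.178,"hand":56},
    {"offset":[45,-215,105],"roll":0.178,"hand":56},
    {"offset":[45,-215,112],"roll":0.178,"hand":56},
    {"offset":[45,-215,112],"roll":0.178,"hand":56},
    {"offset":[45,-215,112],"roll":0.178,"hand":56},
  ],
)

```text
clock: 26.23
tool_pos: [0.6394, -0.227, 0.0561]
orientation: [180.0, -0.0, -45.0]
force: [0.2, 0.5, -0.5]
opening: 0.0561
```

```bash
python3 - <<'E'
from h import *
o=ctrl.get_obs(); print(o['tool_pos'],o['orientation'],o['opening'],off([.641,-.2275,0]))
E
```

```text
[ 0.63939674 -0.2270367   0.05606058] [ 1.79982197e+02 -7.66467896e-03 -4.50432120e+01] 0.056118689263070114 [ 1.5 -0.8 56.1]
```

jog_arm(
  motion=[
    {"offset":[1.5,-1,10],"roll":0,"hand":56},
    {"offset":[1.5,-1,25],"roll":0,"hand":56},
    {"offset":[1.5,-1,40],"roll":0,"hand":56},
    {"offset":[1.5,-1,50],"roll":0,"hand":56},
    {"offset":[1.5,-1,56],"roll":0,"hand":56},
    {"offset":[1.5,-1,56],"roll":0,"hand":56},
    {"offset":[1.5,-1,56],"roll":0,"hand":56},
    {"offset":[1.5,-1,56],"roll":0,"hand":0},
    {"offset":[1.5,-1,56],"roll":0,"hand":0},
    {"offset":[1.5,-1,56],"roll":0,"hand":0},
    {"offset":[1.5,-1,56],"roll":0,"hand":0},
    {"offset":[1.5,-1,56],"roll":0,"hand":0},
    {"offset":[1.5,-1,56],"roll":0,"hand":0},
    {"offset":[1.5,-1,56],"roll":0,"hand":0},
    {"offset":[1.5,-1,56],"roll":0,"hand":0},
    {"offset":[1.5,-1,56],"roll":0,"hand":0},
  ],
)

```text
clock: 27.57
tool_pos: [0.6416, -0.2267, 0.0001]
orientation: [-180.0, -0.0, -45.0]
force: [-0.6, 0.7, 3.5]
opening: 0.0256
```

jog_arm(
  motion=[
    {"offset":[0,0,-4],"roll":0,"hand":0},
    {"offset":[0,0,-14],"roll":0,"hand":0},
    {"offset":[0,0,-30],"roll":0,"hand":0},
    {"offset":[0,0,-52],"roll":0,"hand":0},
    {"offset":[0,0,-78],"roll":0,"hand":0},
    {"offset":[0,0,-104],"roll":0,"hand":0},
    {"offset":[0,0,-128],"roll":0,"hand":0},
    {"offset":[0,0,-145],"roll":0,"hand":0},
    {"offset":[0,0,-150],"roll":0,"hand":0},
    {"offset":[0,0,-150],"roll":0,"hand":0},
  ],
)

```text
clock: 28.4
tool_pos: [0.6421, -0.2268, 0.1518]
orientation: [-179.9, -0.1, -45.0]
force: [0.3, 0.0, -1.4]
opening: 0.0257
```

```bash
python3 - <<'E'
from h import *
o=ctrl.get_obs(); print(o['tool_pos'],o['orientation'],o['opening'],o['force'],off([.475,.353,.15]))
E
```

```text
[ 0.64206642 -0.22684759  0.15181539] [-1.79881085e+02 -1.39754329e-01 -4.50247177e+01] 0.02572979096005503 [ 0.34752216  0.04499794 -1.41145423] [-528.3 -291.7    1.1]
```

jog_arm(
  motion=[
    {"offset":[-8,-4,0],"roll":-0.01,"hand":0},
    {"offset":[-24,-13,0],"roll":-0.03,"hand":0},
    {"offset":[-47,-26,0],"roll":-0.05,"hand":0},
    {"offset":[-76,-42,0],"roll":-0.08,"hand":0},
    {"offset":[-107,-59,0],"roll":-0.11,"hand":0},
    {"offset":[-138,-76,0],"roll":-0.14,"hand":0},
    {"offset":[-169,-93,0],"roll":-0.17,"hand":0},
    {"offset":[-200,-110,0],"roll":-0.2,"hand":0},
    {"offset":[-231,-127,0],"roll":-0.23,"hand":0},
    {"offset":[-262,-145,0],"roll":-0.26,"hand":0},
    {"offset":[-293,-162,0],"roll":-0.29,"hand":0},
    {"offset":[-324,-179,0],"roll":-0.32,"hand":0},
    {"offset":[-355,-196,0],"roll":-0.35,"hand":0},
    {"offset":[-386,-213,0],"roll":-0.38,"hand":0},
    {"offset":[-417,-230,0],"roll":-0.41,"hand":0},
    {"offset":[-446,-246,0],"roll":-0.44,"hand":0},
    {"offset":[-472,-260,0],"roll":-0.46,"hand":0},
    {"offset":[-494,-272,0],"roll":-0.48,"hand":0},
    {"offset":[-512,-282,0],"roll":-0.48,"hand":0},
    {"offset":[-522,-288,0],"roll":-0.48,"hand":0},
  ],
)

```text
clock: 30.07
tool_pos: [0.4742, 0.3476, 0.1478]
orientation: [179.9, 0.1, -17.4]
force: [0.2, 0.4, -2.6]
opening: 0.0261
```

jog_arm(
  motion=[
    {"offset":[-4,-3,0],"roll":0,"hand":0},
    {"offset":[-4,-3,0],"roll":0,"hand":0},
    {"offset":[-4,-3,0],"roll":0,"hand":0},
  ],
)

```text
clock: 30.32
tool_pos: [0.4727, 0.3493, 0.149]
orientation: [179.9, 0.0, -17.5]
force: [-0.6, -0.3, -2.2]
opening: 0.0259
```

```bash
python3 - <<'E'
from h import *
o=ctrl.get_obs(); print(o['tool_pos'],o['orientation'],o['opening'],o['force'],off([.475,.353,.15]))
im=snap('wrist','w10')[:,:,::-1]; snap('scene','s10'); 
cv2.imwrite('pics/w10b.png',cv2.resize(im,(800,600),interpolation=cv2.INTER_CUBIC))
E
```

```text
[0.47274131 0.34925666 0.14904926] [ 1.79917478e+02  3.46802814e-02 -1.75205508e+01] 0.025942213836792755 [-0.57971379 -0.33327194 -2.17360456] [ 1.  -4.2 -1. ]
```

View pics/w10b.png

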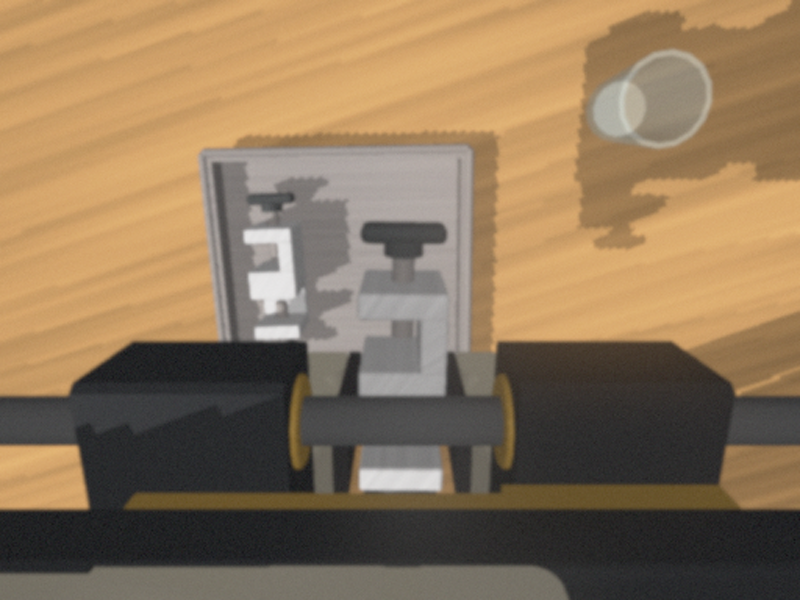

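The boss is held level over the tray. The tray's +x rim corners are at (201,152) and (471,147). I'll get the tray frame from those.

```bash
python3 - <<'E'
from h import *
a=onz('w10',np.array((201,152))*.64,.02);b=onz('w10',np.array((471,147))*.64,.02)
yd=(a-b)/np.linalg.norm(a-b);xd=np.array([yd[1],-yd[0],0]);m=(a+b)/2;c=m-.068*xd
print(a,b,np.linalg.norm(a-b),'yaw',np.degrees(np.arctan2(xd[1],xd[0])),'centre',c)
t=c-.033*yd; print('target',t, off([t[0],t[1],.006]))
E
```

```text
[0.57334431 0.43349368 0.02      ] [0.53058263 0.28940747 0.02      ] 0.1502977017068002 yaw -16.52975208684807 centre [0.48677377 0.38079747 0.02      ]
target [0.47738483 0.34916129 0.02      ] [  3.9  -1.5 143.6]
```

jog_arm(
  motion=[
    {"offset":[4,-1.5,8],"roll":-0.017,"hand":0},
    {"offset":[4,-1.5,24],"roll":-0.017,"hand":0},
    {"offset":[4,-1.5,46],"roll":-0.017,"hand":0},
    {"offset":[4,-1.5,70],"roll":-0.017,"hand":0},
    {"offset":[4,-1.5,94],"roll":-0.017,"hand":0},
    {"offset":[4,-1.5,114],"roll":-0.017,"hand":0},
    {"offset":[4,-1.5,128],"roll":-0.017,"hand":0},
    {"offset":[4,-1.5,137],"roll":-0.017,"hand":0},
    {"offset":[4,-1.5,142],"roll":-0.017,"hand":0},
    {"offset":[4,-1.5,144],"roll":-0.017,"hand":0},
    {"offset":[4,-1.5,145],"roll":-0.017,"hand":0},
    {"offset":[4,-1.5,145],"roll":-0.017,"hand":0},
  ],
)

```text
clock: 31.42
tool_pos: [0.4779, 0.3507, 0.0054]
orientation: [-179.9, -0.0, -16.5]
force: [0.5, 0.6, -1.2]
opening: 0.026
```

jog_arm(
  motion=[
    {"offset":[0,0,1],"roll":0,"hand":0},
    {"offset":[0,0,2],"roll":0,"hand":0},
    {"offset":[0,0,2],"roll":0,"hand":0},
    {"offset":[0,0,2],"roll":0,"hand":29},
    {"offset":[0,0,2],"roll":0,"hand":33},
    {"offset":[0,0,2],"roll":0,"hand":38},
    {"offset":[0,0,2],"roll":0,"hand":38},
    {"offset":[0,0,2],"roll":0,"hand":38},
    {"offset":[0,0,-6],"roll":0,"hand":38},
    {"offset":[0,0,-20],"roll":0,"hand":38},
    {"offset":[0,0,-45],"roll":0,"hand":38},
    {"offset":[0,0,-75],"roll":0,"hand":56},
    {"offset":[0,0,-105],"roll":0,"hand":60},
    {"offset":[0,0,-135],"roll":0,"hand":60},
    {"offset":[0,0,-150],"roll":0,"hand":60},
    {"offset":[0,0,-150],"roll":0,"hand":60},
  ],
)

```text
clock: 32.75
tool_pos: [0.4792, 0.3521, 0.1601]
orientation: [-179.6, -0.2, -16.5]
force: [0.1, 0.7, 0.5]
opening: 0.0595
```

```bash
python3 - <<'E'
from h import *
o=ctrl.get_obs(); print(o['tool_pos'],o['orientation'],o['opening'],o['joint_pos'].round(0),off([.662,.247,.154]),off([.662,.247,.010]))
E
```

```text
[0.4792223  0.35210871 0.16010071] [-179.60460159   -0.20291772  -16.50878477] 0.05950469410729916 [ 55.  15. -14.   0. -61.  18.] [205.1  48.9   6.5] [204.6  49.9 150.5]
```

jog_arm(
  motion=[
    {"offset":[10,2,0],"roll":0.04,"hand":60},
    {"offset":[30,7,0],"roll":0.09,"hand":60},
    {"offset":[60,14,0],"roll":0.14,"hand":60},
    {"offset":[90,21,0],"roll":0.2,"hand":60},
    {"offset":[120,29,0],"roll":0.26,"hand":60},
    {"offset":[150,36,0],"roll":0.32,"hand":60},
    {"offset":[178,43,0],"roll":0.32,"hand":60},
    {"offset":[197,47,0],"roll":0.32,"hand":60},
    {"offset":[205,49,0],"roll":0.32,"hand":60},
    {"offset":[205,49,0],"roll":0.32,"hand":60},
    {"offset":[205,49,0],"roll":0.32,"hand":60},
  ],
)

```text
clock: 33.67
tool_pos: [0.6597, 0.2443, 0.1536]
orientation: [179.9, 0.1, -35.0]
force: [0.5, 0.3, -0.3]
opening: 0.0603
```

```bash
python3 - <<'E'
from h import *
o=ctrl.get_obs(); print(o['tool_pos'],o['orientation'],off([.662,.247,.008]))
im=snap('wrist','w11'); pr=proj('w11',[.662,.247,.046]);print('pred top',pr,'foot',proj('w11',[.662,.247,0]))
g=cv2.cvtColor(im,cv2.COLOR_RGB2HSV); m=((g[:,:,1]<60)&(g[:,:,2]>120)).astype(np.uint8); m[215:]=0
n,_,st,ce=cv2.connectedComponentsWithStats(m)
for i in range(1,n):
    if st[i,4]>60: print(st[i],ce[i].round(1))
x0=int(pr[0])-50; cv2.imwrite('pics/x11.png',cv2.resize(im[130:230,x0:x0+100,::-1],(400,400),interpolation=cv2.INTER_CUBIC)); print(x0)
E
```

```text
[0.65965045 0.24432348 0.15356763] [ 1.79902039e+02  5.38761239e-02 -3.49856771e+01] [  0.5  -3.8 145.6]
pred top [251.74856103 181.63662143] foot [252.34448254 170.62075945]
[ 435   22   77  102 2049] [474.5  88.2]
[ 233  152   40   43 1105] [252.  174.1]
201
```

The wrist-view blob, x 233–273 and rows 152–195, fits the predicted stopper to within about 1 mm. Grasping it.

jog_arm(
  motion=[
    {"offset":[0,-4,15],"roll":0,"hand":60},
    {"offset":[0,-4,40],"roll":0,"hand":60},
    {"offset":[0,-4,70],"roll":0,"hand":60},
    {"offset":[0,-4,100],"roll":0,"hand":60},
    {"offset":[0,-4,124],"roll":0,"hand":60},
    {"offset":[0,-4,138],"roll":0,"hand":60},
    {"offset":[0,-4,145],"roll":0,"hand":60},
    {"offset":[0,-4,145],"roll":0,"hand":60},
    {"offset":[0,-4,145],"roll":0,"hand":60},
    {"offset":[0,-4,145],"roll":0,"hand":0},
    {"offset":[0,-4,145],"roll":0,"hand":0},
    {"offset":[0,-4,145],"roll":0,"hand":0},
    {"offset":[0,-4,145],"roll":0,"hand":0},
    {"offset":[0,-4,145],"roll":0,"hand":0},
    {"offset":[0,-4,145],"roll":0,"hand":0},
    {"offset":[0,-4,145],"roll":0,"hand":0},
    {"offset":[0,-4,145],"roll":0,"hand":0},
    {"offset":[0,-4,145],"roll":0,"hand":0},
    {"offset":[0,-4,145],"roll":0,"hand":0},
  ],
)

```text
clock: 35.3
tool_pos: [0.6624, 0.2483, 0.0101]
orientation: [-180.0, -0.0, -34.9]
force: [-1.8, -0.4, 5.4]
opening: 0.0261
```

jog_arm(
  motion=[
    {"offset":[0,0,-5],"roll":0,"hand":0},
    {"offset":[0,0,-18],"roll":0,"hand":0},
    {"offset":[0,0,-40],"roll":0,"hand":0},
    {"offset":[0,0,-68],"roll":0,"hand":0},
    {"offset":[0,0,-98],"roll":0,"hand":0},
    {"offset":[0,0,-125],"roll":0,"hand":0},
    {"offset":[0,0,-142],"roll":0,"hand":0},
    {"offset":[0,0,-147],"roll":0,"hand":0},
    {"offset":[0,0,-147],"roll":0,"hand":0},
  ],
)

```text
clock: 36.05
tool_pos: [0.6632, 0.2489, 0.1595]
orientation: [-179.8, -0.1, -34.9]
force: [-0.1, -0.0, -0.6]
opening: 0.026
```

```bash
python3 - <<'E'
from h import *
o=ctrl.get_obs(); print(o['opening'],o['tool_pos'],o['force'],off([.445,-.3515,.155]))
E
```

```text
0.02595742091018098 [0.66316701 0.248882   0.15947605] [-0.11896869 -0.02181421 -0.5701101 ] [164.3 617.3   2.4]
```

jog_arm(
  motion=[
    {"offset":[2,8,-6],"roll":0,"hand":0},
    {"offset":[6,24,-14],"roll":0,"hand":0},
    {"offset":[13,48,-22],"roll":0,"hand":0},
    {"offset":[21,77,-28],"roll":0,"hand":0},
    {"offset":[29,109,-30],"roll":0,"hand":0},
    {"offset":[38,143,-30],"roll":0,"hand":0},
    {"offset":[47,177,-30],"roll":0,"hand":0},
    {"offset":[56,211,-30],"roll":0,"hand":0},
    {"offset":[65,245,-30],"roll":0,"hand":0},
    {"offset":[74,279,-30],"roll":0,"hand":0},
    {"offset":[83,313,-30],"roll":0,"hand":0},
    {"offset":[92,347,-30],"roll":0,"hand":0},
    {"offset":[101,381,-30],"roll":0,"hand":0},
    {"offset":[110,415,-30],"roll":0,"hand":0},
    {"offset":[119,449,-30],"roll":0,"hand":0},
    {"offset":[128,482,-30],"roll":0,"hand":0},
    {"offset":[136,513,-30],"roll":0,"hand":0},
    {"offset":[144,541,-30],"roll":0,"hand":0},
    {"offset":[151,566,-30],"roll":0,"hand":0},
    {"offset":[156,586,-30],"roll":0,"hand":0},
  ],
)

```text
clock: 37.72
tool_pos: [0.4524, -0.3236, 0.1862]
orientation: [180.0, 0.1, -35.0]
force: [0.5, -0.7, -1.5]
opening: 0.0262
```

jog_arm(
  motion=[
    {"offset":[4,15,0],"roll":0,"hand":0},
    {"offset":[7,26,0],"roll":0,"hand":0},
    {"offset":[8,31,0],"roll":0,"hand":0},
    {"offset":[8,31,0],"roll":0,"hand":0},
    {"offset":[8,31,0],"roll":0,"hand":0},
  ],
)

```text
clock: 38.13
tool_pos: [0.4436, -0.3514, 0.1866]
orientation: [-180.0, 0.0, -34.9]
force: [-0.3, 0.4, -1.1]
opening: 0.0259
```

```bash
python3 - <<'E'
from h import *
o=ctrl.get_obs(); print(o['opening'],o['tool_pos'],o['force'],off([.444,-.351,.0165]))
im=snap('wrist','w12'); cv2.imwrite('pics/w12b.png',im[:,:,::-1])
E
```

```text
0.025900607092946025 [ 0.4435839  -0.35140071  0.18660247] [-0.31491315  0.39605989 -1.11207627] [  0.2  -0.6 170.1]
```

View pics/w12b.png

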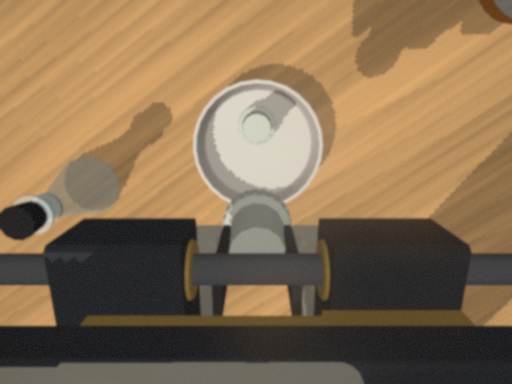

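The first stopper stands in the dish with its top at (258,125), and the rim centre is at about (258,143). I'll check the spacing.

```bash
python3 - <<'E'
from h import *
p=onz('w12',(258,125),.051);c=onz('w12',(258,143),.028);t=ctrl.get_obs()['tool_pos'];print(p,c,np.linalg.norm((p-t)[:2]),np.linalg.norm((c-t)[:2]),np.linalg.norm((c-p)[:2]))
E
```

```text
[ 0.48071189 -0.37943457  0.051     ] [ 0.46487634 -0.3684783   0.028     ] 0.04645259434310652 0.027239004793030566 0.019256281345366083
```

jog_arm(
  motion=[
    {"offset":[3,0,8],"roll":0,"hand":0},
    {"offset":[3,0,26],"roll":0,"hand":0},
    {"offset":[3,0,50],"roll":0,"hand":0},
    {"offset":[3,0,78],"roll":0,"hand":0},
    {"offset":[3,0,106],"roll":0,"hand":0},
    {"offset":[3,0,132],"roll":0,"hand":0},
    {"offset":[3,0,150],"roll":0,"hand":0},
    {"offset":[3,0,161],"roll":0,"hand":0},
    {"offset":[3,0,167],"roll":0,"hand":0},
    {"offset":[3,0,170],"roll":0,"hand":0},
    {"offset":[3,0,170.5],"roll":0,"hand":0},
    {"offset":[3,0,170.5],"roll":0,"hand":0},
  ],
)

```text
clock: 39.18
tool_pos: [0.4472, -0.3535, 0.0171]
orientation: [-180.0, -0.1, -34.9]
force: [-0.2, 0.4, -0.2]
opening: 0.0263
```

jog_arm(
  motion=[
    {"offset":[0,0,0.5],"roll":0,"hand":30},
    {"offset":[0,0,0.5],"roll":0,"hand":40},
    {"offset":[0,0,0.5],"roll":0,"hand":50},
    {"offset":[0,0,0.5],"roll":0,"hand":50},
    {"offset":[0,0,0.5],"roll":0,"hand":50},
    {"offset":[0,0,0.5],"roll":0,"hand":50},
    {"offset":[0,0,-8],"roll":0,"hand":50},
    {"offset":[0,0,-28],"roll":0,"hand":50},
    {"offset":[0,0,-55],"roll":0,"hand":50},
    {"offset":[0,0,-85],"roll":0,"hand":50},
    {"offset":[0,0,-115],"roll":0,"hand":50},
    {"offset":[0,0,-140],"roll":0,"hand":50},
    {"offset":[0,0,-165],"roll":0,"hand":50},
    {"offset":[-25,0,-180],"roll":0,"hand":50},
    {"offset":[-40,0,-185],"roll":0,"hand":50},
    {"offset":[-40,0,-185],"roll":0,"hand":50},
  ],
)

```text
clock: 40.52
tool_pos: [0.4125, -0.3297, 0.2041]
orientation: [-179.9, -0.2, -34.9]
force: [-0.5, 0.2, -0.7]
opening: 0.0499
```

```bash
python3 - <<'E'
from h import *
snap('wrist','w13');snap('top','t13');snap('scene','s13')
W=cv2.imread('pics/w13.png')[0:230];T=cv2.imread('pics/t13.png')[120:260,60:430];S=cv2.imread('pics/s13.png')[130:260,90:460]
r=lambda a,w,h:cv2.resize(a,(w,h),interpolation=cv2.INTER_CUBIC)
cv2.imwrite('pics/fin.png',np.vstack([r(T,790,299),np.hstack([r(S,480,169),np.zeros((169,10,3),np.uint8),r(W,300,169)])]) )
E
```

```text
(no output)
```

View pics/fin.png

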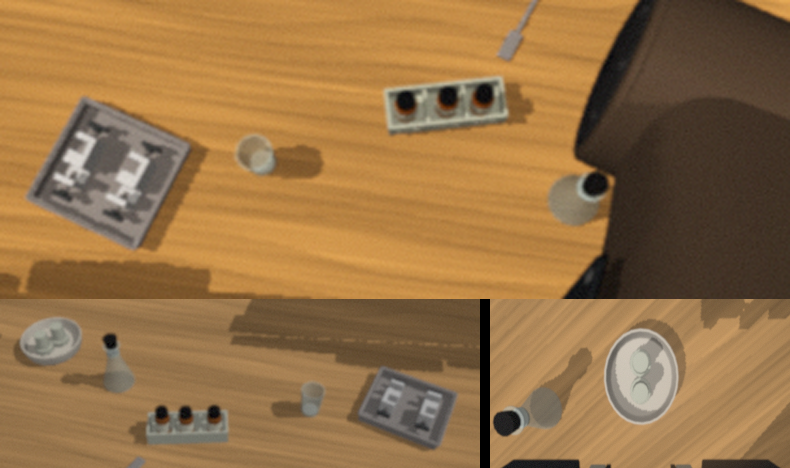

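The final views show three upright vials in the rack, both stoppers in the dish, both bosses flat in the tray and the flask standing. The gripper is clear, so I'm handing in.

```bash
python3 -c "
from h import *
order.close_job(); print(ctrl.get_obs()['clock'])"
```

```text
the job is handed in; nothing more can be done
the job is handed in; nothing more can be done
```

I handed the job in at about 41 s of the 128 s allowed; the hand-in gives no verdict.

- **Placed:** Vial A is in the rack cell at y = −48 and vial B in the middle cell. Both stoppers are in the dish, and the boss head lies in the free half of the tray along its length.
- **Final checks:** In the last top, scene and wrist pictures all three vials stood upright in the rack, both stoppers were in the dish and both boss heads lay flat in the tray. The flask looked to be standing where it was, and the gripper was open and clear of everything. I judged these by eye from the pictures and did not measure the final poses.
- **What disagreed:** The real fingertips stood about 20 mm above the reported TCP, where the text puts them 11 mm ahead of it. Because of this the first grasps of vial A and of the nearer stopper closed on nothing, without touching them, and I repeated both lower down. The vials were therefore held only by the top few millimetres of their caps (opening about 21 mm), but they stayed upright and were set down normally.

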